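Tap the loose wedge of the plant shelf home

TASK

One of the two wooden wedges that lock the little plant shelf together has worked loose and stands up higher than the other. Pick up the wooden hand mallet, tap the loose wedge straight down with the mallet's flat end (never with the gripper itself) until it goes no further, then stand the mallet upright on the worktop again and let go of it.

Things in the scene. Friction and masses are not known exactly. Their poses are not given: they have to be found in the camera images.
- wedge (a joint): How far the loose wedge still stands above its fully home position, in m: 0.016 to 0.026 at the start, 0 when fully home against a firm stop. It slides straight down in its slot, stays where it is left, and resists with about 7 N (a little more when pushed faster).
- wedge_top (a point): Centre of the flat top (16 x 18 mm) of the loose wedge: brown wood, upright in the end tenon of a low pale-wood plant shelf (board 100 mm wide on two leg boards 74 mm high, 227 mm long over the tenons, fixed, turned any way). The top is 92 mm above the worktop when home, 108 to 118 mm at the start; nothing else of the shelf is above 92 mm.
- home_wedge_top (a point): Centre of the flat top of the twin wedge at the other end of the shelf, which is already home (92 mm above the worktop) and needs nothing. It is 176 mm from the loose one.
- mallet_center (a point): Centre, half-way up, of the turned wooden hand mallet (130 mm tall, about 0.18 kg, loose), standing on its flat striking face, handle up; z axis up along the handle. Head 52 mm round, 0 to 40 mm above that face, then narrowing; handle a 26 mm round bar from 52 to 122 mm, best gripped 32 mm above this point. A dropper bottle and a bud vase stand near; the three swap places.
Things that resemble listed ones, but are neither listed nor needed, are in the scene too. Of the things like the part that bears mallet_center, leave any that is blue; of the rest the larger one is meant.

How it is judged:
On the way, in this order (a step that is already met when the one before it is completed fails the run):
1. the mallet presses on the loose wedge while that still stands proud (contact force between mallet and wedge above 1 N and value of joint wedge above 0.004 m).
2. the wedge is fully home (value of joint wedge below 0.003 m), for 0.1 s.
At the end, for the whole second after the job is handed in: The wedge is home (within 3 mm of its stop), and the mallet stands on the worktop, upright within 10 degrees, released and at rest (value of joint wedge below 0.003 m and height (world z) of mallet_center between 0.055 and 0.075 m and angle between mallet_center's own z axis and vertical below 0.17 rad and linear speed of mallet below 0.02 m/s); the robot touches nothing.
It fails at once if the gripper itself pushes the wedge (contact force between any of the fingers, the arm and wedge above 1 N).
It also fails if it takes over 45 s, if anything falls off the work surface, if the arm or the gripper's body presses on something with over 40 N, if the wrist force passes 120 N, or if a joint passes its speed limit or range.

ROBOT

A 6-joint arm with a two-finger parallel gripper is mounted at the origin on a cart in front of the work surface, level with it; the furniture and walls round the work are solid. World frame = base frame: x ahead of the robot, y to its left, z up, the work surface at z = 0. Lengths are in m, angles in rad, forces in N, time in s.
With the tool pointing down it reaches from about 0.375 to 0.9 m from the base axis. Payload 3.1 kg.
Tool frame: the origin (TCP) lies at the very end of the fingers, on their centre line; the grasp point (between the pads) lies 19 mm behind it; z points along the fingers, y is the line along which they close (so a half turn about z gives the same grasp; the last joint's range is limited). The gripper opens to 87 mm and grips with 3 to 60 N. Pads are 19 mm wide; open, the fingers measure 117 mm over their backs; the gripper's body (75 mm by 190 mm) begins 51 mm behind the grasp point.
Start: joints at [0.592, 0.527, 1.433, -0, 1.181, -0.178], TCP at [0.449, 0.435, 0.184] pointing down, gripper open.
Joint ranges: [-3.08, 3.08], [-0.75, 2.2], [0.22, 2.44], [-1.43, 4.57], [0, 2.65], [-2.85, 2.85]. Speed limits (rad/s): [2.79, 2.79, 3.14, 3.14, 3.14, 3.14].

INTERFACE

Orientations are given as a unit quaternion [x, y, z, w].
In Python, from rig import status, viewer, robot gives the robot as it stands.
- The arm moves only by the tool arm_command, never from a script. Its arguments are lists of equal length, an entry for each row: "delta_rot": the turn, a rotation vector about the tool's x, y, z in degrees, a list of three; "delta_pos": the shift along the tool's x, y, z in m, a list of three; "gripper": the closure, from -1 (fully open) to 1 (shut). In form: {"delta_rot": [[rx, ry, rz], ...], "delta_pos": [[dx, dy, dz], ...], "gripper": [gripper, ...]}. A call has 1 to 12 rows; each row is the pose to reach, as a shift and turn from the pose commanded when the call began, along the tool's axes at that moment; what a row does not reach only later rows make up. A row lasts 1/12 s, in which the tool goes at most 41.7 mm and 7.16 degrees, less where a joint would pass 70% of its speed; a pose out of reach is approached as far as the arm can. A call with a gripper value outside its range is refused whole. The fingers move at their own pace and stop on an object; "grip_force" is the grip in N (left out, the last holds). Time passes only in rows, so rows that repeat a pose let the fingers close. It gives the time, the measured TCP pose, the force, the opening and the grip force at its end, in the units of the state.
- status.get_obs(): the state, without advancing time (a new reading comes with each control period).
- viewer.camera(name): name is "side" or "top" or "wrist"; returns a dict with "pixels" (384x512x3 uint8, blue, green, red), "fx", "fy", "cx", "cy" (pixels), "pose" (4x4, takes a point from camera to world coordinates); the wrist camera has in their place "mount" (4x4, takes a point from camera to tool coordinates, whose origin is the TCP and whose axes are the flange's). Camera axes: x right, y down, z forward; pixel columns grow to the right and rows downward; lengths in m; the calibration is good to about 2 mm. A picture is of the moment at which its call begins: read the wrist's pose just before it. There is no depth.
- robot.hand_in(): hands the job in; it is judged then, once.
The state is a dict: "time": time; "q": joint angles; "joint_velocities": joint speeds; "joint_torque": joint torques, N m; "position": TCP position; "tool_rot": TCP orientation; "ft_force": force on the tool from outside, world axes, zero at the start; "moment": the same for the moment, N m; "grip_width": finger opening in m; "grip_force": force on a finger pad.
Only numpy, scipy, OpenCV 4.12 (cv2) and the standard library are available. Lean on these libraries where they do the work, as an engineer would, in place of code of your own. Each camera call takes 0.05 s, during which the arm holds its last target. There are 200 camera calls.

## Working session

There is one attempt and no reset: what is moved stays moved. The work goes in short steps, Python scripts to look and compute and a tool call to move; the robot and the scene stay as the last step left them, time stands still between calls to the robot, and variables do not carry over. Pictures are saved under pics/ and viewed, at most 10 in all, crops included, and the job is handed in when it is done.

Besides the shell and the picture viewer there is one more tool, called as name(argument=value, ...), one argument or row to a line, values as JSON. arm_command: Moves the arm, as the interface text tells. Its arguments: {"type":"object","properties":{"delta_rot":{"type":"array","items":{"type":"array","items":{"type":"number"}}},"delta_pos":{"type":"array","items":{"type":"array","items":{"type":"number"}}},"gripper":{"type":"array","items":{"type":"number"}},"grip_force":{"type":"number"}},"required":["delta_rot","delta_pos","gripper"]}

```bash
mkdir -p pics
cat > h.py <<'E'
import numpy as np, cv2
from scipy.spatial.transform import Rotation as R
from rig import status, viewer, robot
def ray(c,u,v,P=None):
    P=c['pose'] if P is None else P
    P=np.array(P); d=P[:3,:3]@np.array([(u-c['cx'])/c['fx'],(v-c['cy'])/c['fy'],1]); return P[:3,3],d
def onz(c,u,v,z,P=None):
    o,d=ray(c,u,v,P); return o+d*(z-o[2])/d[2]
def tcp():
    s=status.get_obs(); T=np.eye(4); T[:3,:3]=R.from_quat(s['tool_rot']).as_matrix(); T[:3,3]=s['position']; return T
def proj(c,p,P=None):
    P=np.array(c['pose'] if P is None else P); q=P[:3,:3].T@(np.array(p)-P[:3,3]); return c['fx']*q[0]/q[2]+c['cx'],c['fy']*q[1]/q[2]+c['cy']
E
python3 - <<'E'
from h import *
s=status.get_obs(); print(s['time'],s['position'],s['tool_rot'])
a=[]
for n in ['top','side']:
    c=viewer.camera(n); cv2.imwrite(f'pics/{n}.png',c['pixels']); print(n,c['fx'],np.round(c['pose'],3).tolist())
E
```

```text
0.0 [0.44796953 0.43462169 0.18286827] [ 3.89754002e-01  9.20918355e-01 -9.26706889e-04 -5.85484670e-04]
top 358.7214457391554 [[0.021, -0.989, 0.149, 0.426], [-1.0, -0.024, -0.018, -0.041], [0.021, -0.149, -0.989, 1.023], [0.0, 0.0, 0.0, 1.0]]
side 408.57922226173963 [[0.808, -0.334, 0.485, 0.104], [-0.589, -0.477, 0.653, -0.637], [0.013, -0.813, -0.582, 0.628], [0.0, 0.0, 0.0, 1.0]]
```

View pics/top.png

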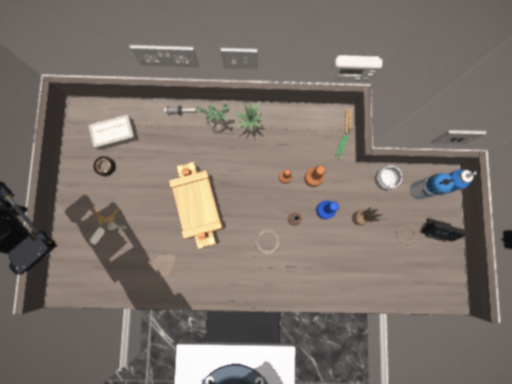

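View pics/side.png

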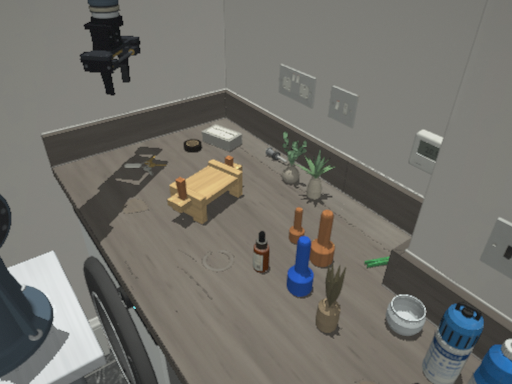

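The top view shows three mallet-like things: a small orange one (285,176), a larger orange one (315,177) and a blue one (327,209). The larger orange fits, since blue is excluded and the larger of the rest is meant. The wedges are at top (185,169) and (204,239), and at side (229,160) and (181,187).

Run:
```python
from h import *
out=[]
for n,(x0,y0,x1,y1) in dict(top=(160,150,350,255),side=(160,140,350,310)).items():
    c=viewer.camera(n); im=c['pixels']; h=cv2.cvtColor(im,cv2.COLOR_BGR2HSV)
    m=((h[...,0]<14)&(h[...,1]>130)&(h[...,2]>70)).astype(np.uint8)
    k,l,st,ce=cv2.connectedComponentsWithStats(m)
    for i in range(1,k):
        x,y,w,hh,a=st[i]
        if a>12 and x0<x<x1 and y0<y<y1: print(n,st[i],np.round(ce[i],1), np.round(onz(c,*ce[i],.1),3))
    cr=im[y0:y1,x0:x1]; out.append(cv2.resize(cr,(390,int(390*cr.shape[0]/cr.shape[1])),interpolation=cv2.INTER_CUBIC))
H=max(o.shape[0] for o in out)
cv2.imwrite('pics/crop.png',np.hstack([cv2.copyMakeBorder(o,0,H-o.shape[0],0,0,0) for o in out]))
```

```text
top [306 166  19  20 268] [314.8 175.8] [ 0.602 -0.199  0.1  ]
top [183 169   7   6  31] [186.  171.4] [0.605 0.138 0.1  ]
top [280 170  11  12 101] [285.  175.9] [ 0.599 -0.12   0.1  ]
top [199 233   8   6  22] [202.7 235.7] [0.439 0.088 0.1  ]
side [225 156   8  10  47] [228.6 160.1] [0.593 0.118 0.1  ]
side [176 178  10  21 118] [181.  186.9] [0.436 0.08  0.1  ]
side [290 208  14  35 239] [296.5 226.4] [ 0.559 -0.18   0.1  ]
side [310 210  24  56 764] [323. 242.] [ 0.57  -0.245  0.1  ]
side [254 248  15   7  34] [260.2 251.7] [ 0.455 -0.197  0.1  ]
```

View pics/crop.png

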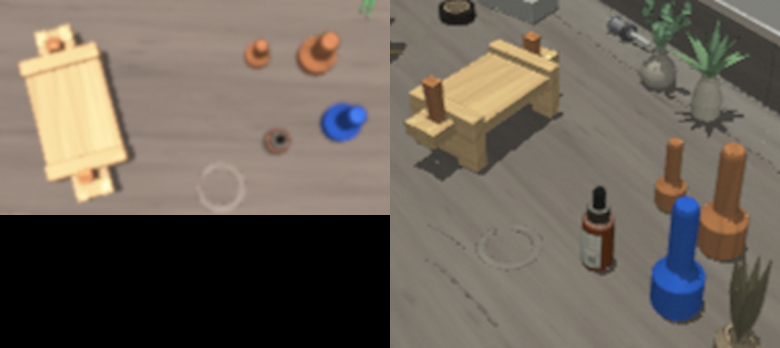

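The crop confirms it: the larger orange mallet is at top (315,177) and side (323,242), beside a smaller orange one and a blue one. The near wedge, at side (181,187), stands clearly higher. I'll work out heights and positions next.

Run:
```python
from h import *
t=viewer.camera('top'); s=viewer.camera('side')
def tri(a,b):
    o1,d1=ray(t,*a);o2,d2=ray(s,*b)
    A=np.c_[d1,-d2];k=np.linalg.lstsq(A,o2-o1,rcond=None)[0];return (o1+d1*k[0]+o2+d2*k[1])/2,np.linalg.norm(o1+d1*k[0]-o2-d2*k[1])
print('near',tri((203,236),(181,180)),'far',tri((186,171.5),(229,158)))
print('mallet top',tri((321.5,169.5),(325.5,214)),'small',tri((287.5,173.5),(298,211)))
for n,z in((.13,'')and[('handle',.125),('head',.04)]): print(n,onz(t,*( (321.5,169.5) if n=='handle' else (314,178)),z))
T=tcp();print(T.round(3).tolist())
goal=np.array([.59,-.205,.26]); print('delta in tool',(T[:3,:3].T@(goal-T[:3,3])).round(3))
```

```text
near (array([0.43912571, 0.08422969, 0.11526772]), np.float64(0.0017727507024242945)) far (array([0.60681724, 0.13982708, 0.09093591]), np.float64(0.0016852077805560453))
mallet top (array([ 0.61085445, -0.20945204,  0.12790795]), np.float64(0.005042823221631571)) small (array([ 0.60938999, -0.12870291,  0.0846025 ]), np.float64(0.001482298234436678))
handle [ 0.61353482 -0.21160857  0.125     ]
head [ 0.60656917 -0.20668065  0.04      ]
[[-0.696, 0.718, -0.001, 0.448], [0.718, 0.696, -0.0, 0.435], [0.0, -0.001, -1.0, 0.184], [0.0, 0.0, 0.0, 1.0]]
delta in tool [-0.558 -0.344 -0.076]
```

arm_command(
  delta_rot=[
    [0,0,0],
    [0,0,0],
    [0,0,0],
    [0,0,0],
    [0,0,0],
    [0,0,0],
    [0,0,0],
    [0,0,0],
    [0,0,0],
    [0,0,0],
    [0,0,0],
    [0,0,0],
  ],
  delta_pos=[
    [-0.015,-0.01,-0.03],
    [-0.045,-0.026,-0.05],
    [-0.075,-0.044,-0.07],
    [-0.105,-0.061,-0.076],
    [-0.14,-0.081,-0.076],
    [-0.175,-0.101,-0.076],
    [-0.21,-0.122,-0.076],
    [-0.245,-0.142,-0.076],
    [-0.28,-0.162,-0.076],
    [-0.315,-0.183,-0.076],
    [-0.345,-0.2,-0.076],
    [-0.37,-0.215,-0.076],
  ],
  gripper=[-0.2,-0.2,-0.2,-0.2,-0.2,-0.2,-0.2,-0.2,-0.2,-0.2,-0.2,-0.2],
)

```text
time: 1.3
position: [0.5524, 0.017, 0.26]
tool_rot: [0.391, 0.921, -0.0, 0.0]
ft_force: [0.0, 0.1, -0.5]
grip_width: 0.0522
grip_force: 0.0
```

arm_command(
  delta_rot=[
    [0,0,0],
    [0,0,0],
    [0,0,0],
    [0,0,0],
    [0,0,0],
    [0,0,0],
    [0,0,0],
    [0,0,0],
    [0,0,0],
    [0,0,0],
  ],
  delta_pos=[
    [-0.03,-0.017,0],
    [-0.06,-0.035,0],
    [-0.09,-0.052,0],
    [-0.12,-0.069,0],
    [-0.145,-0.084,0],
    [-0.17,-0.099,0],
    [-0.19,-0.11,0],
    [-0.204,-0.118,0],
    [-0.204,-0.118,0],
    [-0.204,-0.118,0],
  ],
  gripper=[-0.2,-0.2,-0.2,-0.2,-0.2,-0.2,-0.2,-0.2,-0.2,-0.2],
)

```text
time: 2.13
position: [0.6089, -0.2087, 0.2594]
tool_rot: [0.39, 0.921, 0.0, -0.001]
ft_force: [-0.4, 0.3, -0.2]
grip_width: 0.0524
grip_force: 0.0
```

Run:
```python
from h import *
T=tcp(); c=viewer.camera('wrist'); P=T@np.array(c['mount']); im=c['pixels']
print(T.round(4).tolist(), status.get_obs()['grip_width'])
cv2.imwrite('pics/w1.png',im)
h=cv2.cvtColor(im,cv2.COLOR_BGR2HSV)
m=((h[...,0]<14)&(h[...,1]>130)&(h[...,2]>60)).astype(np.uint8)
k,l,st,ce=cv2.connectedComponentsWithStats(m)
for i in range(1,k):
    if st[i][4]>150: print(st[i],ce[i])
print('proj mallet top',proj(c,[.609,-.209,.13],P),'base',proj(c,[.609,-.209,.04],P),'tcp',proj(c,T[:3,3],P))
```

```text
[[-0.6953, 0.7187, -0.0009, 0.6089], [0.7187, 0.6953, 0.0013, -0.2087], [0.0016, 0.0003, -1.0, 0.2594], [0.0, 0.0, 0.0, 1.0]] 0.05245223923161254
[286 104  28  26 455] [297.81758242 115.92747253]
[ 240  140   37   45 1241] [257.84931507 161.32876712]
proj mallet top (np.float64(255.8210495194754), np.float64(174.15391228194522)) base (np.float64(255.6868425864929), np.float64(159.99578142278563)) tcp (np.float64(256.3408053020373), np.float64(214.28862555119562))
```

View pics/w1.png

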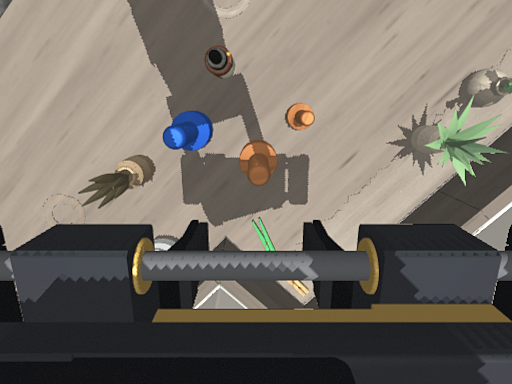

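The wrist view shows the large orange mallet's top at (259,173), almost centred between the fingers, with the blue one (188,130) and the vase (130,170) clear of them. Descending.

arm_command(
  delta_rot=[
    [0,0,0],
    [0,0,0],
    [0,0,0],
    [0,0,0],
    [0,0,0],
    [0,0,0],
    [0,0,0],
    [0,0,0],
    [0,0,0],
    [0,0,0],
    [0,0,0],
    [0,0,0],
  ],
  delta_pos=[
    [0,0.002,0.02],
    [0,0.002,0.045],
    [0,0.002,0.07],
    [0,0.002,0.095],
    [0,0.002,0.115],
    [0,0.002,0.135],
    [0,0.002,0.15],
    [0,0.002,0.165],
    [0,0.002,0.176],
    [0,0.002,0.181],
    [0,0.002,0.181],
    [0,0.002,0.181],
  ],
  gripper=[-0.2,-0.2,-0.2,-0.2,-0.2,-0.2,-0.2,-0.2,-0.2,-0.2,-0.2,-0.2],
)

```text
time: 3.18
position: [0.6109, -0.2069, 0.0794]
tool_rot: [0.389, 0.921, 0.0, 0.0]
ft_force: [0.0, -1.0, -0.1]
grip_width: 0.0526
grip_force: 0.0
```

arm_command(
  delta_rot=[
    [0,0,0],
    [0,0,0],
    [0,0,0],
    [0,0,0],
    [0,0,0],
    [0,0,0],
    [0,0,0],
    [0,0,0],
  ],
  delta_pos=[
    [0,0,0],
    [0,0,0],
    [0,0,0],
    [0,0,0],
    [0,0,0],
    [0,0,0],
    [0,0,0],
    [0,0,0],
  ],
  gripper=[1,1,1,1,1,1,1,1],
  grip_force=40,
)

```text
time: 3.85
position: [0.611, -0.2075, 0.0792]
tool_rot: [0.39, 0.921, 0.0, 0.0]
ft_force: [0.3, 1.4, 1.5]
grip_width: 0.024
grip_force: 40.0
```

arm_command(
  delta_rot=[
    [0,0,0],
    [0,0,0],
    [0,0,0],
    [0,0,0],
    [0,0,0],
    [0,0,0],
    [0,0,0],
    [0,0,0],
  ],
  delta_pos=[
    [0,0,-0.01],
    [0,0,-0.03],
    [0,0,-0.055],
    [0,0,-0.085],
    [0,0,-0.115],
    [0,0,-0.14],
    [0,0,-0.155],
    [0,0,-0.16],
  ],
  gripper=[1,1,1,1,1,1,1,1],
)

```text
time: 4.52
position: [0.6119, -0.2082, 0.2427]
tool_rot: [0.39, 0.921, -0.0, 0.003]
ft_force: [-0.3, -0.8, -1.1]
grip_width: 0.0238
grip_force: 40.0
```

Run:
```python
from h import *
T=tcp(); s=viewer.camera('side'); cv2.imwrite('pics/s2.png',s['pixels'])
print(T[:3,3])
goal=np.array([.439,.084,T[2,3]]); print('delta in tool',(T[:3,:3].T@(goal-T[:3,3])).round(4))
for z in(-.08,.05):print(proj(s,T[:3,3]+[0,0,z]))
```

```text
[ 0.6119286  -0.20815172  0.24272839]
delta in tool [ 0.3301  0.0793 -0.0018]
(np.float64(328.83637438365344), np.float64(199.1411056967116))
(np.float64(337.9498655405564), np.float64(139.50001791292232))
```

View pics/s2.png

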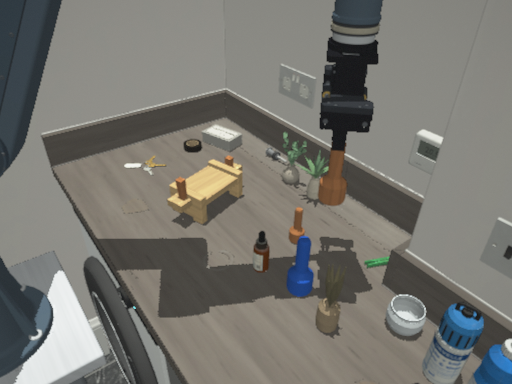

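The side view shows the mallet held upright with its base at (333,198), where predicted. Moving over the loose wedge.

arm_command(
  delta_rot=[
    [0,0,0],
    [0,0,0],
    [0,0,0],
    [0,0,0],
    [0,0,0],
    [0,0,0],
    [0,0,0],
    [0,0,0],
    [0,0,0],
    [0,0,0],
    [0,0,0],
    [0,0,0],
  ],
  delta_pos=[
    [0.015,0.004,0],
    [0.045,0.011,0],
    [0.08,0.019,0],
    [0.115,0.028,0],
    [0.15,0.036,0],
    [0.185,0.044,0],
    [0.22,0.053,0],
    [0.255,0.061,0],
    [0.285,0.068,0],
    [0.31,0.074,0],
    [0.325,0.078,0],
    [0.33,0.079,0],
  ],
  gripper=[1,1,1,1,1,1,1,1,1,1,1,1],
)

```text
time: 5.57
position: [0.4341, 0.0865, 0.2375]
tool_rot: [0.389, 0.921, -0.001, -0.002]
ft_force: [-0.6, -1.0, -1.8]
grip_width: 0.0236
grip_force: 40.0
```

arm_command(
  delta_rot=[
    [0,0,0],
    [0,0,0],
    [0,0,0],
    [0,0,0],
  ],
  delta_pos=[
    [0,0,0.01],
    [0,0,0.02],
    [0,0,0.025],
    [0,0,0.025],
  ],
  gripper=[1,1,1,1],
)

```text
time: 5.9
position: [0.4365, 0.084, 0.2122]
tool_rot: [0.39, 0.921, -0.001, -0.002]
ft_force: [-1.5, -0.7, -1.2]
grip_width: 0.0239
grip_force: 40.0
```

Run:
```python
from h import *
T=tcp(); print(T.round(4).tolist())
o=[]
for n,(x,y) in dict(side=(181,180),top=(203,236)).items():
    c=viewer.camera(n);im=c['pixels'].copy()
    cr=im[y-50:y+50,x-65:x+65]; o.append(cv2.resize(cr,(390,300),interpolation=cv2.INTER_CUBIC))
cv2.imwrite('pics/s3.png',np.hstack(o))
```

```text
[[-0.6957, 0.7183, -0.0041, 0.4365], [0.7183, 0.6957, -0.0001, 0.084], [0.0028, -0.003, -1.0, 0.2122], [0.0, 0.0, 0.0, 1.0]]
```

View pics/s3.png

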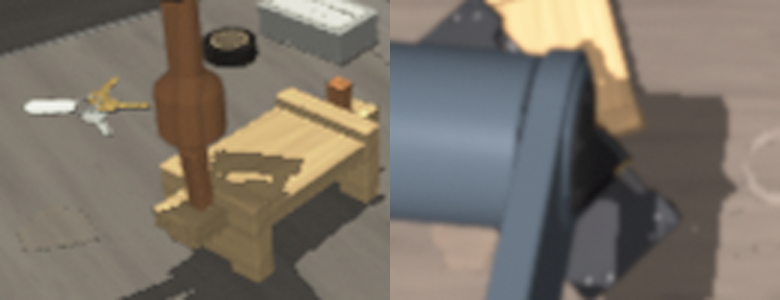

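The side crop shows the mallet head directly above the loose wedge, with the wedge centred below it at about (198,185). Pressing down.

arm_command(
  delta_rot=[
    [0,0,0],
    [0,0,0],
    [0,0,0],
    [0,0,0],
    [0,0,0],
    [0,0,0],
    [0,0,0],
    [0,0,0],
    [0,0,0],
    [0,0,0],
    [0,0,0],
    [0,0,0],
  ],
  delta_pos=[
    [0,0,0.005],
    [0,0,0.01],
    [0,0,0.014],
    [0,0,0.018],
    [0,0,0.022],
    [0,0,0.026],
    [0,0,0.03],
    [0,0,0.033],
    [0,0,0.036],
    [0,0,0.039],
    [0,0,0.041],
    [0,0,0.041],
  ],
  gripper=[1,1,1,1,1,1,1,1,1,1,1,1],
)

```text
time: 7.0
position: [0.4383, 0.0843, 0.1733]
tool_rot: [0.39, 0.921, 0.0, 0.001]
ft_force: [-0.4, -1.3, 3.2]
grip_width: 0.0239
grip_force: 40.0
```

arm_command(
  delta_rot=[
    [0,0,0],
    [0,0,0],
    [0,0,0],
    [0,0,0],
    [0,0,0],
    [0,0,0],
  ],
  delta_pos=[
    [0,0,0.001],
    [0,0,0.002],
    [0,0,0.003],
    [0,0,0.004],
    [0,0,0.005],
    [0,0,0.005],
  ],
  gripper=[1,1,1,1,1,1],
)

```text
time: 7.5
position: [0.4407, 0.0837, 0.1706]
tool_rot: [0.389, 0.921, 0.0, 0.004]
ft_force: [-1.6, -2.5, 18.1]
grip_width: 0.0238
grip_force: 40.1
```

Force rose to 18 N at the expected home height, so it's on the stop. Lifting and checking.

arm_command(
  delta_rot=[
    [0,0,0],
    [0,0,0],
    [0,0,0],
    [0,0,0],
    [0,0,0],
    [0,0,0],
  ],
  delta_pos=[
    [0,0,-0.01],
    [0,0,-0.03],
    [0,0,-0.05],
    [0,0,-0.065],
    [0,0,-0.07],
    [0,0,-0.07],
  ],
  gripper=[1,1,1,1,1,1],
)

```text
time: 8.0
position: [0.4384, 0.0845, 0.2386]
tool_rot: [0.39, 0.921, 0.001, 0.001]
ft_force: [0.8, 0.0, -2.7]
grip_width: 0.0238
grip_force: 40.0
```

Run:
```python
from h import *
T=tcp(); print(T.round(4).tolist())
c=viewer.camera('side'); im=c['pixels']; h=cv2.cvtColor(im,cv2.COLOR_BGR2HSV)
cv2.imwrite('pics/s4.png',cv2.resize(im[60:240,100:280],(540,540),interpolation=cv2.INTER_CUBIC))
print(proj(c,[.439,.084,.092]),proj(c,[.439,.084,.115]),'face',proj(c,T[:3,3]-[0,0,.078]))
goal=np.array([.611,-.207,T[2,3]]); print('delta back',(T[:3,:3].T@(goal-T[:3,3])).round(4))
```

```text
[[-0.6962, 0.7178, 0.0028, 0.4384], [0.7178, 0.6962, -0.0001, 0.0845], [-0.002, 0.0019, -1.0, 0.2386], [0.0, 0.0, 0.0, 1.0]]
(np.float64(181.48285924703123), np.float64(188.498870045221)) (np.float64(180.61517815828725), np.float64(180.17465958556772)) face (np.float64(178.4634121815024), np.float64(162.90565540987387))
delta back [-0.3294 -0.0791  0.0005]
```

View pics/s4.png

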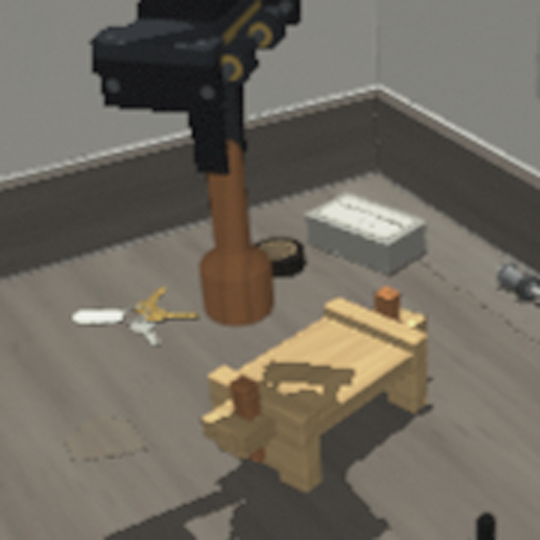

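The side crop shows the wedge top at about (182,187) in full-image pixels, where home predicts 188 and proud 180, and its foot now protrudes below the tenon. It is home. Carrying the mallet back to its old free spot.

arm_command(
  delta_rot=[
    [0,0,0],
    [0,0,0],
    [0,0,0],
    [0,0,0],
    [0,0,0],
    [0,0,0],
    [0,0,0],
    [0,0,0],
    [0,0,0],
    [0,0,0],
    [0,0,0],
    [0,0,0],
  ],
  delta_pos=[
    [-0.015,-0.004,0],
    [-0.045,-0.011,0],
    [-0.08,-0.019,0],
    [-0.115,-0.028,0],
    [-0.15,-0.036,0],
    [-0.185,-0.044,0],
    [-0.22,-0.053,0],
    [-0.255,-0.061,0],
    [-0.285,-0.068,0],
    [-0.31,-0.074,0],
    [-0.325,-0.078,0],
    [-0.33,-0.079,0],
  ],
  gripper=[1,1,1,1,1,1,1,1,1,1,1,1],
)

```text
time: 9.05
position: [0.6108, -0.21, 0.235]
tool_rot: [0.391, 0.92, -0.0, -0.001]
ft_force: [-0.4, -0.1, -2.4]
grip_width: 0.0239
grip_force: 40.0
```

arm_command(
  delta_rot=[
    [0,0,0],
    [0,0,0],
    [0,0,0],
    [0,0,0],
    [0,0,0],
    [0,0,0],
    [0,0,0],
    [0,0,0],
    [0,0,0],
    [0,0,0],
    [0,0,0],
  ],
  delta_pos=[
    [0,0,0],
    [0,0,0.01],
    [0,0,0.03],
    [0,0,0.055],
    [0,0,0.08],
    [0,0,0.105],
    [0,0,0.125],
    [0,0,0.14],
    [0,0,0.147],
    [0,0,0.15],
    [0,0,0.15],
  ],
  gripper=[1,1,1,1,1,1,1,1,1,1,1],
)

```text
time: 9.97
position: [0.6099, -0.2062, 0.0873]
tool_rot: [0.389, 0.921, 0.0, -0.001]
ft_force: [-0.6, 0.0, -1.5]
grip_width: 0.0236
grip_force: 40.0
```

arm_command(
  delta_rot=[
    [0,0,0],
    [0,0,0],
    [0,0,0],
    [0,0,0],
    [0,0,0],
  ],
  delta_pos=[
    [0,0,0.003],
    [0,0,0.006],
    [0,0,0.008],
    [0,0,0.009],
    [0,0,0.009],
  ],
  gripper=[1,1,1,1,1],
)

```text
time: 10.38
position: [0.6109, -0.2076, 0.0793]
tool_rot: [0.39, 0.921, 0.0, 0.0]
ft_force: [-0.4, -0.4, -0.6]
grip_width: 0.0238
grip_force: 40.0
```

arm_command(
  delta_rot=[
    [0,0,0],
    [0,0,0],
    [0,0,0],
    [0,0,0],
    [0,0,0],
    [0,0,0],
    [0,0,0],
    [0,0,0],
    [0,0,0],
  ],
  delta_pos=[
    [0,0,0.0005],
    [0,0,0.001],
    [0,0,0.001],
    [0,0,0.001],
    [0,0,0.001],
    [0,0,0.001],
    [0,0,0.001],
    [0,0,0.001],
    [0,0,0.001],
  ],
  gripper=[1,1,1,0.3,0.1,-0.1,-0.2,-0.2,-0.2],
)

```text
time: 11.13
position: [0.6104, -0.2074, 0.0775]
tool_rot: [0.39, 0.921, 0.0, -0.0]
ft_force: [-0.3, -0.0, 0.5]
grip_width: 0.0503
grip_force: 0.0
```

arm_command(
  delta_rot=[
    [0,0,0],
    [0,0,0],
    [0,0,0],
    [0,0,0],
    [0,0,0],
    [0,0,0],
    [0,0,0],
    [0,0,0],
    [0,0,0],
    [0,0,0],
  ],
  delta_pos=[
    [0,0,-0.005],
    [0,0,-0.02],
    [0,0,-0.04],
    [0,0,-0.065],
    [0,0,-0.095],
    [0,0,-0.125],
    [0,0,-0.15],
    [0,0,-0.16],
    [0,0,-0.16],
    [0,0,-0.16],
  ],
  gripper=[-0.2,-0.2,-0.2,-0.2,-0.2,-0.2,-0.2,-0.2,-0.2,-0.2],
)

```text
time: 11.97
position: [0.6103, -0.2072, 0.2375]
tool_rot: [0.39, 0.921, -0.0, -0.0]
ft_force: [-0.7, -0.0, -0.6]
grip_width: 0.0523
grip_force: 0.0
```

Run:
```python
from h import *
c=viewer.camera('side'); cv2.imwrite('pics/s5.png',c['pixels'])
print(status.get_obs()['position'],status.get_obs()['joint_velocities'])
```

```text
[ 0.60951481 -0.20684183  0.23619256] [ 0.00033646  0.01857073  0.0172811  -0.00033915  0.00287159 -0.0001937 ]
```

View pics/s5.png

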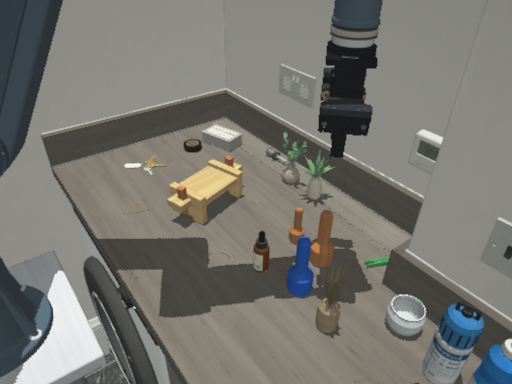

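The side view shows the mallet standing upright and released at (322,240), the gripper clear above it, and the wedge down at (182,190). Handing in.

```bash
python3 -c "
from rig import robot
print(robot.hand_in())"
```

```text
the job is handed in; nothing more can be done
None
```

I pressed the loose wedge down to its stop with the mallet, stood the mallet upright again on its original spot, released it, and handed the job in at about 12 s; no verdict came back.

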